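Sort the loose running-gear parts of a model tank into the parts trays with their twins

ROBOT

A 7-joint arm with a two-finger parallel gripper is mounted at the origin on the work surface. World frame = base frame: x ahead of the robot, y to its left, z up, the work surface at z = 0. Lengths are in m, angles in rad, forces in N, time in s.
With the tool pointing down it reaches from about 0.35 to 0.775 m from the base axis. Payload 3.1 kg.
Tool frame: the origin (TCP) lies between the finger pads; the fingertips stand 19 mm ahead of it and the grasp point (between the pads) is the TCP; z points along the fingers, y is the line along which they close (so a half turn about z gives the same grasp; the last joint's range is limited). The gripper opens to 85 mm and grips with 20 to 120 N. Pads are 22 mm wide; open, the fingers measure 114 mm over their backs; the gripper's body (76 mm by 85 mm) begins 54 mm behind the grasp point. The pads swing forward as they close: fully open they stand 13 mm farther back than shut.
Start: joints at [-1.325, 0.311, 0.014, 1.512, -0.004, 1.319, -0.027], TCP at [0.156, 0.527, 0.25] pointing down, gripper open.
Joint ranges: [-2.7, 2.7], [-0.3, 1.91], [-1.27, 1.3], [0.12, 2.57], [-1.44, 4.58], [0.2, 2.03], [-3.05, 3.05]. Speed limits (rad/s): [2.79, 2.79, 3.14, 3.14, 3.14, 3.14, 3.14].

INTERFACE

Orientations are given as a rotation vector (axis times angle).
In Python, from bench import arm, eyes, order, nets gives the robot as it stands.
- The arm moves only by the shell command python3 -m handwheel 'ROWS' [FORCE]. ROWS is JSON, a list of rows, each an object of numbers: "gripper": the opening, from 0 (shut) to 1 (fully open); "tx", "ty", "tz": the shift along the tool's x, y, z in m; "rx", "ry", "rz": the turn, a rotation vector about the tool's x, y, z in rad. A call has 1 to 12 rows; each row shifts and turns the commanded pose from where the row before left it, along the tool's axes as they then stand; what a row does not reach is not made up. A row lasts 1/8 s, in which the tool goes at most 62.5 mm and 10.7 degrees, less where a joint would pass 70% of its speed; a pose out of reach is approached as far as the arm can. A call is refused whole if a number of a shift passes 0.0625 or a number of a turn 0.188, either way. A call with a gripper value outside its range is refused whole. The fingers move at their own pace and stop on an object; FORCE is the grip in N (left out, the last holds). Time passes only in rows, so rows that do not move let the fingers close. It gives the time, the measured TCP pose, the force, the opening and the grip force at its end, in the units of the state.
- arm.observe(): the state, without advancing time (a new reading comes with each control period).
- eyes.snapshot(name): name is "side" or "top"; returns a dict with "color" (420x560x3 uint8, red, green, blue), "depth" (420x560 float32, m along the optical axis (not along the pixel's ray), 0 where there is no reading), "intrinsics" (3x3 intrinsics, pixels), "pose" (4x4, takes a point from camera to world coordinates). Camera axes: x right, y up, looking along -z (the intrinsics and any distortion apply to the point x, -y, -z); pixel columns grow to the right and rows downward; lengths in m; the calibration is good to about 2 mm. A picture is of the moment at which its call begins.
- order.hand_in(): hands the job in; it is judged then, once.
Trained networks look in a picture, given as the dict that the camera call returned (one of the last four; its "shot" number tells which), for a name from the list of things; names that differ only in an ending like _2 or _b are one class to them, and where a whole thing is asked for, a point or a joint stands for the part that bears it (a point fixed in the world has none). Each returns a list of dicts, best first, with "conf" (0 to 1); they miss things now and then, are a little off and sometimes report something else, mostly with a low value. They report only what shows in the picture. A call takes as long as a camera call. They do not tell look-alikes from the thing itself.
- nets.regions_of(label, picture): "pixels" (420x560 bool, what is visible of it).
- nets.place_of(label, picture): "location" ([x, y, z] in m, in world coordinates, good to about 4 mm: a listed point, or the origin of a listed thing).
The state is a dict: "t": time; "joint_positions": joint angles; "joint_vel": joint speeds; "joint_efforts": joint torques, N m; "eef_pos": TCP position; "tcp_rot": TCP orientation; "ft_force": force on the tool from outside, world axes, zero at the start; "wrist_torque": the same for the moment, N m; "finger_gap": opening from 0.0 (shut) to 1.0 (fully open); "grasp_force": force on a finger pad.
Only numpy, scipy, OpenCV 4.12 (cv2) and the standard library are available. Lean on these libraries where they do the work, as an engineer would, in place of code of your own. Each camera call takes 0.05 s, during which the arm holds its last target. There are 200 camera calls.

TASK

Four running-gear parts of the model tank still lie loose on the cutting mat: a road wheel, a drive sprocket, an idler wheel and a return roller. Put each one into the parts tray that already holds its twin, outer face up and lying flat on the tray's floor beside the twin. Leave the domed cupola and the turret ring, which are not running gear, where they are.

Things in the scene. Friction and masses are not known exactly. Their poses are not given: they have to be found in the camera images.
- road_wheel_c (a point): Road wheel: a solid disc 54 mm across and 22 mm high with a black rubber tyre round an olive disc, a hub cap and a ring of small bolts. It is the largest of the four. Loose on the cutting mat (mat top 3 mm above the work surface), lying flat, outer face up, 15 to 60 g. The point is its centre, half-way up; z along its axis, up. A twin lies in a tray.
- sprocket_c (a point): Drive sprocket: olive, a gear-like wheel with eleven square teeth, 50 mm across the tooth tips and 24 mm high. Loose on the cutting mat (mat top 3 mm above the work surface), lying flat, outer face up, 15 to 60 g. The point is its centre, half-way up; z along its axis, up. A twin lies in a tray.
- idler_c (a point): Idler wheel: olive, an open rim on six spokes with dark gaps between them, 44 mm across and 18 mm high. Loose on the cutting mat (mat top 3 mm above the work surface), lying flat, outer face up, 15 to 60 g. The point is its centre, half-way up; z along its axis, up. A twin lies in a tray.
- roller_c (a point): Return roller: olive, a small spool, 28 mm across and 28 mm high, seen from above as a small plain disc with a dark dot. Loose on the cutting mat (mat top 3 mm above the work surface), lying flat, outer face up, 15 to 60 g. The point is its centre, half-way up; z along its axis, up. A twin lies in a tray.
- tray_road_wheel_free (a point): Shallow white parts tray, fixed, 145 x 100 mm, 12 mm high, walls and floor 3 mm thick, that already holds the twin of the road wheel (loose, about 38 mm from the tray's middle towards +y). The point: middle of its empty half, 35 mm from the tray's middle towards -y, on the floor's upper face, 6 mm above the work surface. x runs across the tray, y along it towards the twin, z up.
- tray_sprocket_free (a point): Shallow white parts tray, fixed, 145 x 100 mm, 12 mm high, walls and floor 3 mm thick, that already holds the twin of the drive sprocket (loose, about 38 mm from the tray's middle towards +y). The point: middle of its empty half, 35 mm from the tray's middle towards -y, on the floor's upper face, 6 mm above the work surface. x runs across the tray, y along it towards the twin, z up.
- tray_idler_free (a point): Shallow white parts tray, fixed, 145 x 100 mm, 12 mm high, walls and floor 3 mm thick, that already holds the twin of the idler wheel (loose, about 38 mm from the tray's middle towards +y). The point: middle of its empty half, 35 mm from the tray's middle towards -y, on the floor's upper face, 6 mm above the work surface. x runs across the tray, y along it towards the twin, z up.
- tray_roller_free (a point): Shallow white parts tray, fixed, 145 x 100 mm, 12 mm high, walls and floor 3 mm thick, that already holds the twin of the return roller (loose, about 38 mm from the tray's middle towards +y). The point: middle of its empty half, 35 mm from the tray's middle towards -y, on the floor's upper face, 6 mm above the work surface. x runs across the tray, y along it towards the twin, z up.
- cupola_c (a point): Commander's cupola: an olive dome on a round bolted flange, 46 mm across and 26 mm high, loose on the mat among the wheels. Not running gear: stays where it is. The point is its centre, half-way up.
- turret_ring_c (a point): Turret ring: a flat light-grey ring 100 mm across outside, 82 mm inside and 9 mm high, loose on the mat. Not running gear: stays where it is. The point is its centre, half-way up.
There are look-alikes about, which are no part of the job. Leave any pink or red look-alike of the part that bears idler_c alone.

How it is judged:
At the end, for the whole second after the job is handed in: Road wheel, sprocket, idler and roller each lie in the tray with their twin, flat on its floor (centre within 3 mm below or 4 mm above its resting height), tilted under 0.1 rad, outer face up, released, at rest; cupola and turret ring within 15 mm of their start (x of road_wheel_c in the frame of tray_road_wheel_free between -0.047 and 0.047 m and y of road_wheel_c in the frame of tray_road_wheel_free between -0.035 and 0.105 m and z of road_wheel_c in the frame of tray_road_wheel_free between 0.008 and 0.015 m and angle between each of road_wheel_c, sprocket_c, idler_c, roller_c's own z axis and vertical below 0.1 rad and linear speed of each of road_wheel, sprocket, idler, roller below 0.02 m/s and x of sprocket_c in the frame of tray_sprocket_free between -0.047 and 0.047 m and y of sprocket_c in the frame of tray_sprocket_free between -0.035 and 0.105 m and z of sprocket_c in the frame of tray_sprocket_free between 0.009 and 0.016 m and x of idler_c in the frame of tray_idler_free between -0.047 and 0.047 m and y of idler_c in the frame of tray_idler_free between -0.035 and 0.105 m and z of idler_c in the frame of tray_idler_free between 0.006 and 0.013 m and x of roller_c in the frame of tray_roller_free between -0.047 and 0.047 m and y of roller_c in the frame of tray_roller_free between -0.035 and 0.105 m and z of roller_c in the frame of tray_roller_free between 0.011 and 0.018 m and distance of each of cupola_c, turret_ring_c from where it was at the start of the episode below 0.015 m); the robot touches nothing.
It fails at once if the cupola is shifted by more than 15 mm (distance of cupola_c from where it was at the start of the episode above 0.015 m).
It fails at once if the turret ring is shifted by more than 15 mm (distance of turret_ring_c from where it was at the start of the episode above 0.015 m).
It also fails if it takes over 93 s, if anything falls off the work surface, if the arm or the gripper's body presses on something with over 40 N, if the wrist force passes 120 N, or if a joint passes its speed limit or range.

## Working session

There is one attempt and no reset: what is moved stays moved. The work goes in short steps, Python scripts to look and compute and a shell command to move; the robot and the scene stay as the last step left them, time stands still between calls to the robot, and variables do not carry over. Pictures are saved under pics/ and viewed, at most 14 in all, crops included, and the job is handed in when it is done.

```bash
mkdir -p pics; cat > h.py <<'E'
import numpy as np, cv2
from bench import arm, eyes, order, nets
def save(p,n): cv2.imwrite('pics/'+n+'.png', p['color'][:,:,::-1])
def world(p,u,v,z=None):
    K=p['intrinsics'];T=np.array(p['pose'])
    d=np.array([(u-K[0][2])/K[0][0],-(v-K[1][2])/K[1][1],-1.0])
    if z is None: s=p['depth'][int(v),int(u)]
    else: s=(z-T[2,3])/(T[:3,:3]@d)[2]
    return T[:3,3]+T[:3,:3]@(d*s)
E
python3 - <<'E'
from h import *
s=arm.observe(); print({k:np.round(v,3).tolist() for k,v in s.items()})
p=eyes.snapshot('top'); save(p,'top0')
q=eyes.snapshot('side'); save(q,'side0')
print(np.round(p['pose'],3))
for l in 'road_wheel_c sprocket_c idler_c roller_c tray_road_wheel_free tray_sprocket_free tray_idler_free tray_roller_free cupola_c turret_ring_c'.split():
    print(l,[(np.round(r['location'],3).tolist(),round(r['conf'],2)) for r in nets.place_of(l,p)])
E
```

```text
{'t': 0.0, 'joint_positions': [-1.325, 0.312, 0.014, 1.513, -0.004, 1.319, -0.027], 'joint_vel': [0.001, 0.001, 0.0, 0.0, -0.001, -0.001, 0.001], 'joint_efforts': [0.0, -37.991, 0.146, -23.059, 0.012, 0.014, -0.0], 'eef_pos': [0.156, 0.527, 0.249], 'tcp_rot': [-0.45, -3.109, 0.004], 'ft_force': [-0.734, 0.393, -0.267], 'wrist_torque': [0.017, 0.022, 0.005], 'grasp_force': 0.0, 'finger_gap': 0.999}
[[-0.018  0.996 -0.087  0.318]
 [-1.    -0.016  0.025  0.016]
 [ 0.024  0.088  0.996  1.451]
 [ 0.     0.     0.     1.   ]]
road_wheel_c [([0.588, -0.112, 0.016], 0.84)]
sprocket_c [([0.549, 0.084, 0.013], 0.48)]
idler_c [([0.21, -0.382, 0.01], 0.67), ([0.444, -0.006, 0.015], 0.65), ([0.167, 0.305, 0.01], 0.65)]
roller_c [([0.425, -0.129, 0.017], 0.44), ([0.452, 0.152, 0.016], 0.25)]
tray_road_wheel_free [([0.427, -0.36, 0.005], 0.86)]
tray_sprocket_free [([0.602, 0.372, 0.006], 0.9)]
tray_idler_free [([0.446, 0.276, 0.003], 0.78)]
tray_roller_free [([0.591, -0.278, 0.004], 0.83)]
cupola_c [([0.451, 0.152, 0.016], 0.48)]
turret_ring_c [([0.717, 0.021, 0.01], 0.79), ([0.444, 0.273, 0.002], 0.61)]
```

View pics/top0.png

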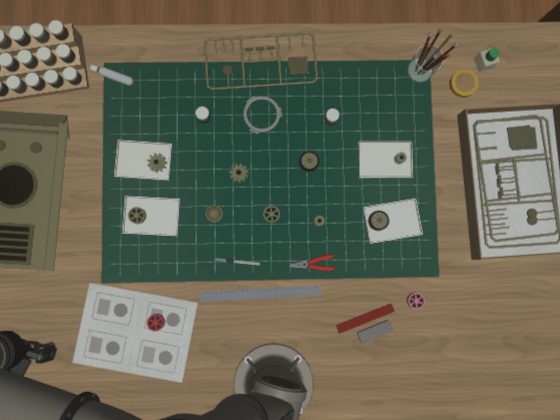

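View pics/side0.png

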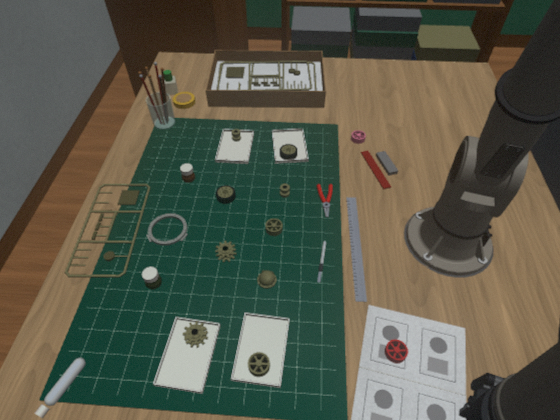

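Candidates (top image):
- **Idler:** olive (271,214) is the loose one. The twin is at (137,215), and the red (156,322) and pink (416,300) wheels are look-alikes.
- **Roller:** (319,220), with its twin at (400,157). The cupola (214,214) and the paint jars (203,114) and (333,116) could be confused with it.
- **Sprocket:** (238,172), with its twin at (157,161).
- **Road wheel:** (309,161), with its twin at (379,220).

Next I'll measure these and check them in a close crop.

```bash
python3 - <<'E'
from h import *
p=eyes.snapshot('top'); q=eyes.snapshot('side')
big=cv2.resize(p['color'][140:245,110:430],None,fx=2.5,fy=2.5,interpolation=cv2.INTER_CUBIC)
cv2.imwrite('pics/crop1.png',big[:,:,::-1])
K=p['intrinsics'];T=np.array(p['pose']);D=p['depth']
v,u=np.mgrid[:420,:560]
X=np.stack([(u-K[0][2])/K[0][0]*D,-(v-K[1][2])/K[1][1]*D,-D],-1)@T[:3,:3].T+T[:3,3]
for n,(a,b),h,d in [('road',(309,161),.025,54),('sprocket',(238,172),.027,50),('idler',(271,214),.021,44),('roller',(319,220),.031,28),('cupola',(214,214),.029,46)]:
    w=X[b-14:b+15,a-14:a+15].reshape(-1,3); m=w[w[:,2]>.012]
    c,r=cv2.minEnclosingCircle(m[:,:2].astype(np.float32))
    print(n,'circ',np.round(c,4),'diam',round(2000*r),'of',d,'zmax',np.round(np.percentile(m[:,2],90),3),'mean',np.round(m.mean(0),4),'pix@top',np.round(world(p,a,b,h),3))
    l={'cupola':'cupola_c'}.get(n,n+('_wheel_c' if n=='road' else '_c'))
    print('   side',[(np.round(r['location'],3).tolist(),round(r['conf'],2)) for r in nets.place_of(l,q)])
g=(p['color'].min(-1)>110).astype(np.uint8)
for n,(u0,u1,v0,v1) in dict(sprocket=(105,182,132,188),idler=(112,188,189,244),roller=(348,424,132,186),road=(355,430,190,250)).items():
    m=np.zeros_like(g);m[v0:v1,u0:u1]=g[v0:v1,u0:u1]
    c=max(cv2.findContours(m,0,2)[0],key=cv2.contourArea); c=cv2.convexHull(c)
    pts=np.array([world(p,x,y,.010)[:2] for x,y in c[:,0]],np.float32)
    r=cv2.minAreaRect(pts); print(n,np.round(r[0],3),np.round(r[1],3),round(r[2],1))
E
```

```text
road circ [ 0.4621 -0.0522] diam 319 of 54 zmax 0.027 mean [ 0.5779 -0.1011  0.0573] pix@top [ 0.584 -0.103  0.025]
   side [([0.587, -0.11, 0.016], 0.57)]
sprocket circ [0.4478 0.0551] diam 272 of 50 zmax 0.029 mean [0.5498 0.0833 0.0577] pix@top [0.556 0.087 0.027]
   side [([0.558, 0.086, 0.019], 0.52)]
idler circ [0.3914 0.0055] diam 149 of 44 zmax 0.023 mean [0.4397 0.0007 0.0643] pix@top [0.444 0.001 0.021]
   side [([0.443, -0.002, 0.015], 0.76), ([0.165, 0.306, 0.008], 0.67), ([0.206, -0.382, 0.009], 0.52)]
roller circ [ 0.3753 -0.0603] diam 191 of 28 zmax 0.034 mean [ 0.4198 -0.1212  0.0755] pix@top [ 0.425 -0.125  0.031]
   side [([0.423, -0.128, 0.016], 0.6)]
cupola circ [0.3876 0.0933] diam 209 of 46 zmax 0.028 mean [0.4452 0.1501 0.0477] pix@top [0.445 0.151 0.029]
   side [([0.453, 0.154, 0.016], 0.8), ([0.423, -0.129, 0.015], 0.63)]
sprocket [0.597 0.343] [0.147 0.102] 85.3
idler [0.446 0.321] [0.147 0.101] 86.0
roller [ 0.59  -0.312] [0.146 0.099] 89.2
road [ 0.422 -0.326] [0.101 0.147] 8.3
```

View pics/crop1.png

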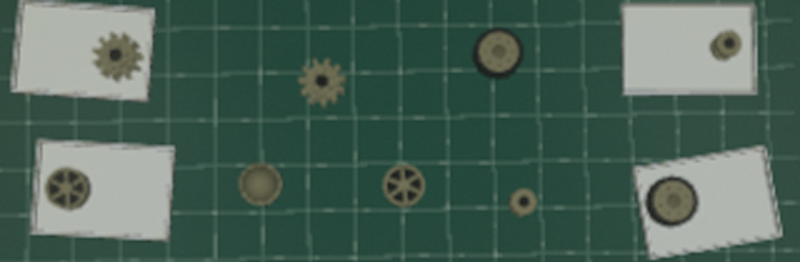

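The crop confirms the choices: road wheel (499,53), sprocket (321,82), idler (404,185) and roller (523,201), with the cupola at (260,184). The tray sizes match the description, but depth outliers spoiled the circle fits, so I'll redo those.

```bash
cat > m.py <<'E'
from h import *
def meas(p,a,b,h,R=16):
    K=p['intrinsics'];T=np.array(p['pose']);D=p['depth']
    v,u=np.mgrid[:420,:560]
    X=np.stack([(u-K[0][2])/K[0][0]*D,-(v-K[1][2])/K[1][1]*D,-D],-1)@T[:3,:3].T+T[:3,3]
    z=X[...,2];g=((z>h-.012)&(z<h+.006)).astype(np.uint8);m=np.zeros_like(g);m[b-R:b+R+1,a-R:a+R+1]=g[b-R:b+R+1,a-R:a+R+1]
    n,L,S,_=cv2.connectedComponentsWithStats(m); i=1+np.argmax(S[1:,4])
    w=X[L==i]; c,r=cv2.minEnclosingCircle(w[:,:2].astype(np.float32))
    return np.round(c,4),round(2000*r),np.round(w.mean(0),4),np.round(np.median(w[:,2]),3)
E
python3 - <<'E'
from m import *
p=eyes.snapshot('top')
for n,a,b,h,d in [('road',309,161,.025,54),('sprocket',238,172,.027,50),('idler',271,214,.021,44),('roller',319,220,.031,28),('cupola',214,214,.029,46)]:
    print(n,d,*meas(p,a,b,h))
for n,a,b,h in [('t_spr',157,161,.03),('t_idl',137,215,.024),('t_rol',400,157,.034),('t_road',379,220,.028)]: print(n,*meas(p,a,b,h))
E
```

```text
road 54 [ 0.5854 -0.1049] 55 [ 0.5846 -0.1042  0.0215] 0.022
sprocket 50 [0.5557 0.0853] 50 [0.5555 0.0851 0.0241] 0.024
idler 44 [ 0.444  -0.0013] 46 [ 0.4439 -0.0005  0.0178] 0.018
roller 28 [ 0.4232 -0.1257] 28 [ 0.4234 -0.126   0.0293] 0.03
cupola 46 [0.449 0.152] 39 [0.4482 0.1521 0.0238] 0.024
t_spr [0.5864 0.3019] 52 [0.5861 0.3025 0.0274] 0.027
t_idl [0.4452 0.3577] 49 [0.4464 0.3557 0.0205] 0.021
t_rol [ 0.5898 -0.349 ] 29 [ 0.589  -0.3493  0.0321] 0.032
t_road [ 0.4211 -0.2861] 55 [ 0.4216 -0.285   0.0242] 0.024
```

```bash
python3 -m handwheel '[{"rz":0.1835,"gripper":0.85},{"rz":0.1835},{"rz":0.1835},{"rz":0.1835},{"rz":0.1835},{"rz":0.1835},{"rz":0.1835},{}]' 40; python3 - <<'E'
from h import *
from scipy.spatial.transform import Rotation as R
print(R.from_rotvec(arm.observe()['tcp_rot']).as_matrix().round(3))
E
```

```text
[[-0.959  0.284  0.   ]
 [ 0.284  0.959  0.   ]
 [-0.     0.    -1.   ]]schema error: expected keys gripper, tx, ty, tz, rx, ry, rz
```

```bash
python3 -m handwheel '[{"gripper":0.85,"tx":0,"ty":0,"tz":0,"rx":0,"ry":0,"rz":0.1835},{"gripper":0.85,"tx":0,"ty":0,"tz":0,"rx":0,"ry":0,"rz":0.1835},{"gripper":0.85,"tx":0,"ty":0,"tz":0,"rx":0,"ry":0,"rz":0.1835},{"gripper":0.85,"tx":0,"ty":0,"tz":0,"rx":0,"ry":0,"rz":0.1835},{"gripper":0.85,"tx":0,"ty":0,"tz":0,"rx":0,"ry":0,"rz":0.1835},{"gripper":0.85,"tx":0,"ty":0,"tz":0,"rx":0,"ry":0,"rz":0.1835},{"gripper":0.85,"tx":0,"ty":0,"tz":0,"rx":0,"ry":0,"rz":0.1835},{"gripper":0.85,"tx":0,"ty":0,"tz":0,"rx":0,"ry":0,"rz":0}]' 40; python3 - <<'E'
from h import *
from scipy.spatial.transform import Rotation as R
print(R.from_rotvec(arm.observe()['tcp_rot']).as_matrix().round(3))
E
```

```text
t: 2.0
eef_pos: [0.156, 0.5274, 0.2503]
tcp_rot: [2.22, 2.222, 0.0]
ft_force: [-0.2, -0.2, 0.6]
finger_gap: 0.847
grasp_force: 0.0
[[-0.001  1.     0.   ]
 [ 1.     0.001 -0.   ]
 [-0.     0.    -1.   ]]
```

```bash
python3 -m handwheel '[{"gripper":0.85,"tx":-0.0442,"ty":0.04,"tz":0.01,"rx":0,"ry":0,"rz":0},{"gripper":0.85,"tx":-0.0442,"ty":0.04,"tz":0.01,"rx":0,"ry":0,"rz":0},{"gripper":0.85,"tx":-0.0442,"ty":0.04,"tz":0.01,"rx":0,"ry":0,"rz":0},{"gripper":0.85,"tx":-0.0442,"ty":0.04,"tz":0.01,"rx":0,"ry":0,"rz":0},{"gripper":0.85,"tx":-0.0442,"ty":0.04,"tz":0.01,"rx":0,"ry":0,"rz":0},{"gripper":0.85,"tx":-0.0442,"ty":0.04,"tz":0.01,"rx":0,"ry":0,"rz":0},{"gripper":0.85,"tx":-0.0442,"ty":0.04,"tz":0.01,"rx":0,"ry":0,"rz":0},{"gripper":0.85,"tx":-0.0442,"ty":0.04,"tz":0.01,"rx":0,"ry":0,"rz":0},{"gripper":0.85,"tx":-0.0442,"ty":0.04,"tz":0.01,"rx":0,"ry":0,"rz":0},{"gripper":0.85,"tx":-0.0442,"ty":0.04,"tz":0.01,"rx":0,"ry":0,"rz":0},{"gripper":0.85,"tx":0,"ty":0,"tz":0,"rx":0,"ry":0,"rz":0},{"gripper":0.85,"tx":0,"ty":0,"tz":0,"rx":0,"ry":0,"rz":0}]'
```

```text
t: 3.5
eef_pos: [0.5552, 0.0853, 0.15]
tcp_rot: [-2.22, -2.221, 0.0]
ft_force: [-0.6, 1.0, 0.1]
finger_gap: 0.847
grasp_force: 0.0
```

```bash
python3 -m handwheel '[{"gripper":0.85,"tx":0,"ty":0,"tz":0.045,"rx":0,"ry":0,"rz":0},{"gripper":0.85,"tx":0,"ty":0,"tz":0.045,"rx":0,"ry":0,"rz":0},{"gripper":0.85,"tx":0,"ty":0,"tz":0.025,"rx":0,"ry":0,"rz":0},{"gripper":0.85,"tx":0,"ty":0,"tz":0.01,"rx":0,"ry":0,"rz":0},{"gripper":0.85,"tx":0,"ty":0,"tz":0,"rx":0,"ry":0,"rz":0},{"gripper":0.3,"tx":0,"ty":0,"tz":0,"rx":0,"ry":0,"rz":0},{"gripper":0.3,"tx":0,"ty":0,"tz":0,"rx":0,"ry":0,"rz":0},{"gripper":0.3,"tx":0,"ty":0,"tz":0,"rx":0,"ry":0,"rz":0},{"gripper":0.3,"tx":0,"ty":0,"tz":0,"rx":0,"ry":0,"rz":0},{"gripper":0.3,"tx":0,"ty":0,"tz":0,"rx":0,"ry":0,"rz":0}]' 40
```

```text
t: 4.75
eef_pos: [0.557, 0.0853, 0.0272]
tcp_rot: [2.222, 2.219, 0.005]
ft_force: [0.2, 0.8, 7.9]
finger_gap: 0.569
grasp_force: 41.9
```

```bash
python3 -m handwheel '[{"gripper":0.3,"tx":0,"ty":0,"tz":-0.02,"rx":0,"ry":0,"rz":0},{"gripper":0.3,"tx":0,"ty":0,"tz":-0.035,"rx":0,"ry":0,"rz":0},{"gripper":0.3,"tx":0,"ty":0,"tz":-0.035,"rx":0,"ry":0,"rz":0},{"gripper":0.3,"tx":0.049,"ty":0.0073,"tz":0,"rx":0,"ry":0,"rz":0},{"gripper":0.3,"tx":0.049,"ty":0.0073,"tz":0,"rx":0,"ry":0,"rz":0},{"gripper":0.3,"tx":0.049,"ty":0.0073,"tz":0,"rx":0,"ry":0,"rz":0},{"gripper":0.3,"tx":0.049,"ty":0.0073,"tz":0,"rx":0,"ry":0,"rz":0},{"gripper":0.3,"tx":0.049,"ty":0.0073,"tz":0,"rx":0,"ry":0,"rz":0},{"gripper":0.3,"tx":0.048,"ty":0.0073,"tz":0,"rx":0,"ry":0,"rz":0},{"gripper":0.3,"tx":0,"ty":0,"tz":0,"rx":0,"ry":0,"rz":0},{"gripper":0.3,"tx":0,"ty":0,"tz":0,"rx":0,"ry":0,"rz":0}]'; python3 - <<'E'
from h import *
p=eyes.snapshot('side'); cv2.imwrite('pics/s1.png',cv2.resize(p['color'][200:420,80:340],None,fx=2.5,fy=2.5)[:,:,::-1])
E
```

```text
t: 6.12
eef_pos: [0.5997, 0.3768, 0.1149]
tcp_rot: [2.222, 2.219, -0.002]
ft_force: [-0.4, -0.3, -0.7]
finger_gap: 0.569
grasp_force: 41.4
```

View pics/s1.png

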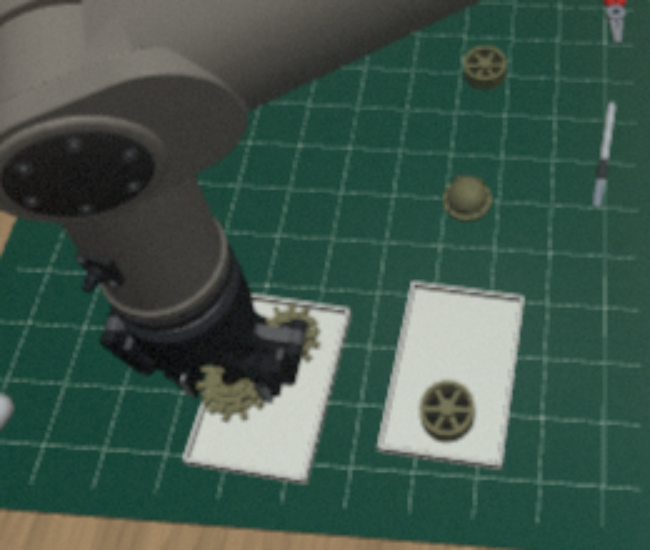

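The sprocket is held level over its tray, at crop (230,385). Now I'll lower and release it.

```bash
python3 -m handwheel '[{"gripper":0.3,"tx":0,"ty":0,"tz":0.04,"rx":0,"ry":0,"rz":0},{"gripper":0.3,"tx":0,"ty":0,"tz":0.03,"rx":0,"ry":0,"rz":0},{"gripper":0.3,"tx":0,"ty":0,"tz":0.01,"rx":0,"ry":0,"rz":0},{"gripper":0.3,"tx":0,"ty":0,"tz":0.0045,"rx":0,"ry":0,"rz":0},{"gripper":0.3,"tx":0,"ty":0,"tz":0,"rx":0,"ry":0,"rz":0},{"gripper":0.67,"tx":0,"ty":0,"tz":0,"rx":0,"ry":0,"rz":0},{"gripper":0.67,"tx":0,"ty":0,"tz":0,"rx":0,"ry":0,"rz":0},{"gripper":0.67,"tx":0,"ty":0,"tz":0,"rx":0,"ry":0,"rz":0},{"gripper":0.67,"tx":0,"ty":0,"tz":-0.015,"rx":0,"ry":0,"rz":0},{"gripper":0.67,"tx":0,"ty":0,"tz":-0.03,"rx":0,"ry":0,"rz":0},{"gripper":0.8,"tx":0,"ty":0,"tz":-0.04,"rx":0,"ry":0,"rz":0},{"gripper":0.8,"tx":0,"ty":0,"tz":0,"rx":0,"ry":0,"rz":0}]'
```

```text
t: 7.68
eef_pos: [0.6029, 0.3791, 0.1221]
tcp_rot: [2.221, 2.218, 0.016]
ft_force: [0.3, -0.6, 0.4]
finger_gap: 0.804
grasp_force: 0.0
```

```bash
python3 -m handwheel '[{"gripper":0.75,"tx":-0.0543,"ty":-0.0227,"tz":0,"rx":0,"ry":0,"rz":0},{"gripper":0.75,"tx":-0.0543,"ty":-0.0227,"tz":0,"rx":0,"ry":0,"rz":0},{"gripper":0.75,"tx":-0.0543,"ty":-0.0227,"tz":0,"rx":0,"ry":0,"rz":0},{"gripper":0.75,"tx":-0.0543,"ty":-0.0227,"tz":0,"rx":0,"ry":0,"rz":0},{"gripper":0.75,"tx":-0.0543,"ty":-0.0227,"tz":0,"rx":0,"ry":0,"rz":0},{"gripper":0.75,"tx":-0.0543,"ty":-0.0227,"tz":0,"rx":0,"ry":0,"rz":0},{"gripper":0.75,"tx":-0.0543,"ty":-0.0227,"tz":0,"rx":0,"ry":0,"rz":0},{"gripper":0.75,"tx":0,"ty":0,"tz":0,"rx":0,"ry":0,"rz":0},{"gripper":0.75,"tx":0,"ty":0,"tz":0,"rx":0,"ry":0,"rz":0}]'; python3 - <<'E'
from m import *
p=eyes.snapshot('top'); save(p,'top2')
print(meas(p,122,158,.03,12), arm.observe()['tcp_rot'])
E
```

```text
t: 8.8
eef_pos: [0.4404, -0.0016, 0.116]
tcp_rot: [-2.223, -2.219, -0.002]
ft_force: [-0.3, 0.4, -0.0]
finger_gap: 0.749
grasp_force: 0.0
(array([0.5982, 0.3789]), 51, array([0.5988, 0.3786, 0.0277]), np.float64(0.028)) [-2.22123177e+00 -2.22150656e+00 -1.54945969e-03]
```

View pics/top2.png

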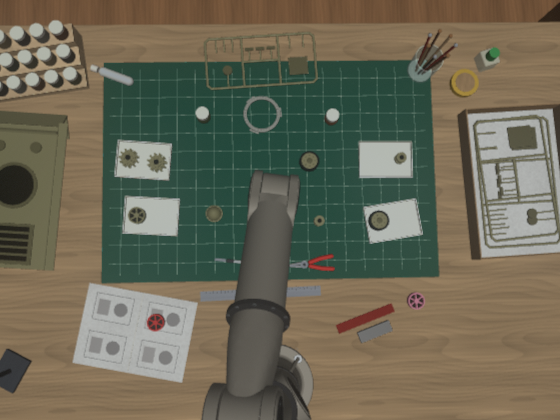

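The sprocket lies flat beside its twin at (129,158), at the same height. Next is the idler.

```bash
python3 -m handwheel '[{"gripper":0.75,"tx":0.0005,"ty":0.0035,"tz":0.03,"rx":0,"ry":0,"rz":0},{"gripper":0.75,"tx":0,"ty":0,"tz":0.035,"rx":0,"ry":0,"rz":0},{"gripper":0.75,"tx":0,"ty":0,"tz":0.017,"rx":0,"ry":0,"rz":0},{"gripper":0.75,"tx":0,"ty":0,"tz":0.006,"rx":0,"ry":0,"rz":0},{"gripper":0.75,"tx":0,"ty":0,"tz":0,"rx":0,"ry":0,"rz":0},{"gripper":0.25,"tx":0,"ty":0,"tz":0,"rx":0,"ry":0,"rz":0},{"gripper":0.25,"tx":0,"ty":0,"tz":0,"rx":0,"ry":0,"rz":0},{"gripper":0.25,"tx":0,"ty":0,"tz":0,"rx":0,"ry":0,"rz":0},{"gripper":0.25,"tx":0,"ty":0,"tz":0,"rx":0,"ry":0,"rz":0},{"gripper":0.25,"tx":0,"ty":0,"tz":0,"rx":0,"ry":0,"rz":0}]' 40
```

```text
t: 10.1
eef_pos: [0.4448, -0.0013, 0.0289]
tcp_rot: [2.222, 2.219, 0.004]
ft_force: [-2.0, 0.8, 5.8]
finger_gap: 0.488
grasp_force: 40.3
```

```bash
python3 -m handwheel '[{"gripper":0.25,"tx":0,"ty":0,"tz":-0.02,"rx":0,"ry":0,"rz":0},{"gripper":0.25,"tx":0,"ty":0,"tz":-0.035,"rx":0,"ry":0,"rz":0},{"gripper":0.25,"tx":0,"ty":0,"tz":-0.035,"rx":0,"ry":0,"rz":0},{"gripper":0.25,"tx":0.048,"ty":0,"tz":0,"rx":0,"ry":0,"rz":0},{"gripper":0.25,"tx":0.048,"ty":0,"tz":0,"rx":0,"ry":0,"rz":0},{"gripper":0.25,"tx":0.048,"ty":0,"tz":0,"rx":0,"ry":0,"rz":0},{"gripper":0.25,"tx":0.048,"ty":0,"tz":0,"rx":0,"ry":0,"rz":0},{"gripper":0.25,"tx":0.048,"ty":0,"tz":0,"rx":0,"ry":0,"rz":0},{"gripper":0.25,"tx":0.048,"ty":0,"tz":0,"rx":0,"ry":0,"rz":0},{"gripper":0.25,"tx":0,"ty":0,"tz":0,"rx":0,"ry":0,"rz":0},{"gripper":0.25,"tx":0,"ty":0,"tz":0,"rx":0,"ry":0,"rz":0}]'; python3 - <<'E'
from h import *
p=eyes.snapshot('side'); cv2.imwrite('pics/s2.png',cv2.resize(p['color'][200:420,80:340],None,fx=2.5,fy=2.5)[:,:,::-1])
E
```

```text
t: 11.48
eef_pos: [0.4441, 0.2856, 0.1176]
tcp_rot: [2.222, 2.219, -0.001]
ft_force: [-0.5, -0.9, 0.1]
finger_gap: 0.49
grasp_force: 40.6
```

View pics/s2.png

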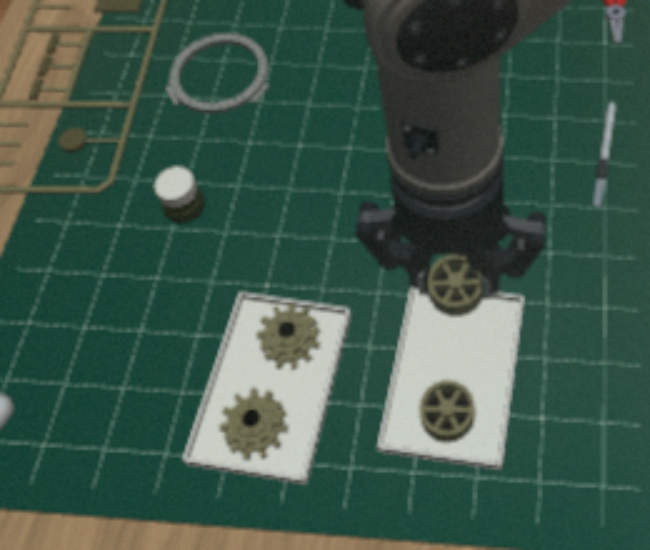

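The idler is held flat at crop (455,283) over its tray.

```bash
python3 -m handwheel '[{"gripper":0.25,"tx":0,"ty":0,"tz":0.04,"rx":0,"ry":0,"rz":0},{"gripper":0.25,"tx":0,"ty":0,"tz":0.03,"rx":0,"ry":0,"rz":0},{"gripper":0.25,"tx":0,"ty":0,"tz":0.01,"rx":0,"ry":0,"rz":0},{"gripper":0.25,"tx":0,"ty":0,"tz":0.0055,"rx":0,"ry":0,"rz":0},{"gripper":0.25,"tx":0,"ty":0,"tz":0,"rx":0,"ry":0,"rz":0},{"gripper":0.6,"tx":0,"ty":0,"tz":0,"rx":0,"ry":0,"rz":0},{"gripper":0.6,"tx":0,"ty":0,"tz":0,"rx":0,"ry":0,"rz":0},{"gripper":0.6,"tx":0,"ty":0,"tz":0,"rx":0,"ry":0,"rz":0},{"gripper":0.6,"tx":0,"ty":0,"tz":-0.015,"rx":0,"ry":0,"rz":0},{"gripper":0.6,"tx":0,"ty":0,"tz":-0.03,"rx":0,"ry":0,"rz":0},{"gripper":0.85,"tx":0,"ty":0,"tz":-0.04,"rx":0,"ry":0,"rz":0},{"gripper":0.85,"tx":0,"ty":0,"tz":0,"rx":0,"ry":0,"rz":0}]'
```

```text
t: 13.02
eef_pos: [0.4471, 0.2879, 0.1218]
tcp_rot: [2.222, 2.219, 0.015]
ft_force: [-0.4, 0.5, -0.7]
finger_gap: 0.853
grasp_force: 0.0
```

```bash
python3 -m handwheel '[{"gripper":0.85,"tx":-0.0488,"ty":0.0176,"tz":0,"rx":0,"ry":0,"rz":0},{"gripper":0.85,"tx":-0.0488,"ty":0.0176,"tz":0,"rx":0,"ry":0,"rz":0},{"gripper":0.85,"tx":-0.0488,"ty":0.0176,"tz":0,"rx":0,"ry":0,"rz":0},{"gripper":0.85,"tx":-0.0488,"ty":0.0176,"tz":0,"rx":0,"ry":0,"rz":0},{"gripper":0.85,"tx":-0.0488,"ty":0.0176,"tz":0,"rx":0,"ry":0,"rz":0},{"gripper":0.85,"tx":-0.0488,"ty":0.0176,"tz":0,"rx":0,"ry":0,"rz":0},{"gripper":0.85,"tx":-0.0488,"ty":0.0176,"tz":0,"rx":0,"ry":0,"rz":0},{"gripper":0.85,"tx":-0.0488,"ty":0.0176,"tz":0,"rx":0,"ry":0,"rz":0},{"gripper":0.85,"tx":0,"ty":0,"tz":0,"rx":0,"ry":0,"rz":0},{"gripper":0.85,"tx":0,"ty":0,"tz":0,"rx":0,"ry":0,"rz":0}]'; python3 - <<'E'
from m import *
p=eyes.snapshot('top')
print(meas(p,163,216,.024,12),meas(p,137,215,.024,12)); print(meas(p,319,220,.031))
E
```

```text
t: 14.28
eef_pos: [0.5839, -0.1036, 0.1169]
tcp_rot: [-2.222, -2.218, -0.0]
ft_force: [0.3, 0.7, -1.3]
finger_gap: 0.853
grasp_force: 0.0
(array([0.4439, 0.2873]), 45, array([0.4438, 0.2875, 0.0202]), np.float64(0.021)) (array([0.4448, 0.3565]), 47, array([0.4461, 0.3556, 0.021 ]), np.float64(0.022))
(array([ 0.4237, -0.1263]), 28, array([ 0.4235, -0.1263,  0.0297]), np.float64(0.03))
```

The idler is placed flat. Next is the road wheel.

```bash
python3 -m handwheel '[{"gripper":0.85,"tx":-0.001,"ty":0.001,"tz":0.03,"rx":0,"ry":0,"rz":0},{"gripper":0.85,"tx":0,"ty":0,"tz":0.035,"rx":0,"ry":0,"rz":0},{"gripper":0.85,"tx":0,"ty":0,"tz":0.017,"rx":0,"ry":0,"rz":0},{"gripper":0.85,"tx":0,"ty":0,"tz":0.007,"rx":0,"ry":0,"rz":0},{"gripper":0.85,"tx":0,"ty":0,"tz":0,"rx":0,"ry":0,"rz":0},{"gripper":0.35,"tx":0,"ty":0,"tz":0,"rx":0,"ry":0,"rz":0},{"gripper":0.35,"tx":0,"ty":0,"tz":0,"rx":0,"ry":0,"rz":0},{"gripper":0.35,"tx":0,"ty":0,"tz":0,"rx":0,"ry":0,"rz":0},{"gripper":0.35,"tx":0,"ty":0,"tz":0,"rx":0,"ry":0,"rz":0},{"gripper":0.35,"tx":0,"ty":0,"tz":0,"rx":0,"ry":0,"rz":0}]' 40
```

```text
t: 15.58
eef_pos: [0.5868, -0.1056, 0.03]
tcp_rot: [2.221, 2.218, 0.003]
ft_force: [-0.1, 0.1, 5.6]
finger_gap: 0.611
grasp_force: 42.4
```

```bash
python3 -m handwheel '[{"gripper":0.35,"tx":0,"ty":0,"tz":-0.02,"rx":0,"ry":0,"rz":0},{"gripper":0.35,"tx":0,"ty":0,"tz":-0.035,"rx":0,"ry":0,"rz":0},{"gripper":0.35,"tx":0,"ty":0,"tz":-0.035,"rx":0,"ry":0,"rz":0},{"gripper":0.35,"tx":-0.0427,"ty":-0.0263,"tz":0,"rx":0,"ry":0,"rz":0},{"gripper":0.35,"tx":-0.0427,"ty":-0.0263,"tz":0,"rx":0,"ry":0,"rz":0},{"gripper":0.35,"tx":-0.0427,"ty":-0.0263,"tz":0,"rx":0,"ry":0,"rz":0},{"gripper":0.35,"tx":-0.0427,"ty":-0.0263,"tz":0,"rx":0,"ry":0,"rz":0},{"gripper":0.35,"tx":-0.0427,"ty":-0.0263,"tz":0,"rx":0,"ry":0,"rz":0},{"gripper":0.35,"tx":-0.0427,"ty":-0.0263,"tz":0,"rx":0,"ry":0,"rz":0},{"gripper":0.35,"tx":0,"ty":0,"tz":0,"rx":0,"ry":0,"rz":0},{"gripper":0.35,"tx":0,"ty":0,"tz":0,"rx":0,"ry":0,"rz":0}]'; python3 - <<'E'
from h import *
p=eyes.snapshot('side'); cv2.imwrite('pics/s3.png',cv2.resize(p['color'][60:280,180:440],None,fx=2.5,fy=2.5)[:,:,::-1])
E
```

```text
t: 16.95
eef_pos: [0.4275, -0.3608, 0.1188]
tcp_rot: [2.223, 2.219, 0.002]
ft_force: [1.0, 1.2, -0.5]
finger_gap: 0.61
grasp_force: 42.0
```

View pics/s3.png

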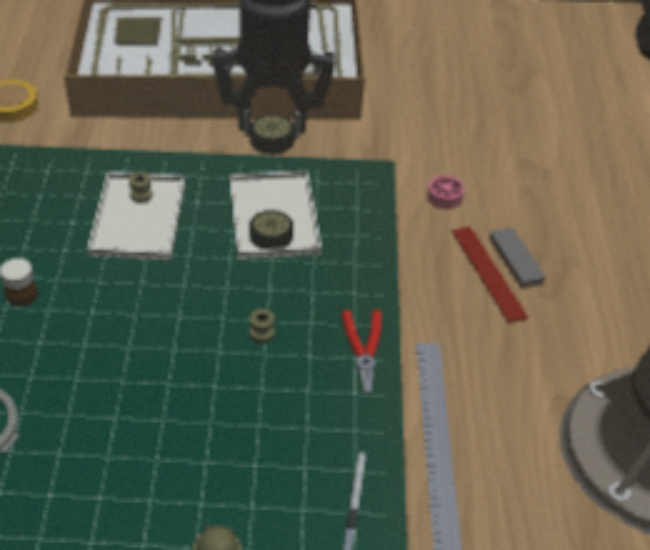

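The road wheel is held level at crop (271,131), above the empty half of its tray.

```bash
python3 -m handwheel '[{"gripper":0.35,"tx":0,"ty":0,"tz":0.04,"rx":0,"ry":0,"rz":0},{"gripper":0.35,"tx":0,"ty":0,"tz":0.03,"rx":0,"ry":0,"rz":0},{"gripper":0.35,"tx":0,"ty":0,"tz":0.01,"rx":0,"ry":0,"rz":0},{"gripper":0.35,"tx":0,"ty":0,"tz":0.0055,"rx":0,"ry":0,"rz":0},{"gripper":0.35,"tx":0,"ty":0,"tz":0,"rx":0,"ry":0,"rz":0},{"gripper":0.71,"tx":0,"ty":0,"tz":0,"rx":0,"ry":0,"rz":0},{"gripper":0.71,"tx":0,"ty":0,"tz":0,"rx":0,"ry":0,"rz":0},{"gripper":0.71,"tx":0,"ty":0,"tz":0,"rx":0,"ry":0,"rz":0},{"gripper":0.71,"tx":0,"ty":0,"tz":-0.015,"rx":0,"ry":0,"rz":0},{"gripper":0.71,"tx":0,"ty":0,"tz":-0.03,"rx":0,"ry":0,"rz":0},{"gripper":0.6,"tx":0,"ty":0,"tz":-0.04,"rx":0,"ry":0,"rz":0},{"gripper":0.6,"tx":0,"ty":0,"tz":0,"rx":0,"ry":0,"rz":0}]'
```

```text
t: 18.5
eef_pos: [0.4293, -0.3638, 0.1224]
tcp_rot: [2.217, 2.213, 0.002]
ft_force: [0.7, 0.2, 0.6]
finger_gap: 0.601
grasp_force: 0.0
```

```bash
python3 -m handwheel '[{"gripper":0.6,"tx":0.047,"ty":-0.0007,"tz":0,"rx":0,"ry":0,"rz":0},{"gripper":0.6,"tx":0.047,"ty":-0.0007,"tz":0,"rx":0,"ry":0,"rz":0},{"gripper":0.6,"tx":0.047,"ty":-0.0007,"tz":0,"rx":0,"ry":0,"rz":0},{"gripper":0.6,"tx":0.047,"ty":-0.0007,"tz":0,"rx":0,"ry":0,"rz":0},{"gripper":0.6,"tx":0.047,"ty":-0.0007,"tz":0,"rx":0,"ry":0,"rz":0},{"gripper":0.6,"tx":0,"ty":0,"tz":0,"rx":0,"ry":0,"rz":0},{"gripper":0.6,"tx":0,"ty":0,"tz":0,"rx":0,"ry":0,"rz":0},{"gripper":0.6,"tx":0,"ty":0,"tz":0,"rx":0,"ry":0,"rz":0}]'; python3 - <<'E'
from m import *
p=eyes.snapshot('top'); print(meas(p,405,217,.028,12),meas(p,379,220,.028,12))
E
```

```text
t: 19.5
eef_pos: [0.4239, -0.1278, 0.1179]
tcp_rot: [2.226, 2.216, -0.001]
ft_force: [0.2, -0.7, 0.5]
finger_gap: 0.603
grasp_force: 0.0
(array([ 0.4271, -0.3598]), 56, array([ 0.4271, -0.3593,  0.024 ]), np.float64(0.024)) (array([ 0.4222, -0.2851]), 55, array([ 0.4216, -0.2852,  0.0245]), np.float64(0.025))
```

The road wheel is flat beside its twin. Last is the roller.

```bash
python3 -m handwheel '[{"gripper":0.6,"tx":0.0015,"ty":0,"tz":0.03,"rx":0,"ry":0,"rz":0},{"gripper":0.6,"tx":0,"ty":0,"tz":0.035,"rx":0,"ry":0,"rz":0},{"gripper":0.6,"tx":0,"ty":0,"tz":0.016,"rx":0,"ry":0,"rz":0},{"gripper":0.6,"tx":0,"ty":0,"tz":0.006,"rx":0,"ry":0,"rz":0},{"gripper":0.6,"tx":0,"ty":0,"tz":0,"rx":0,"ry":0,"rz":0},{"gripper":0.1,"tx":0,"ty":0,"tz":0,"rx":0,"ry":0,"rz":0},{"gripper":0.1,"tx":0,"ty":0,"tz":0,"rx":0,"ry":0,"rz":0},{"gripper":0.1,"tx":0,"ty":0,"tz":0,"rx":0,"ry":0,"rz":0},{"gripper":0.1,"tx":0,"ty":0,"tz":0,"rx":0,"ry":0,"rz":0},{"gripper":0.1,"tx":0,"ty":0,"tz":0,"rx":0,"ry":0,"rz":0}]' 40
```

```text
t: 20.8
eef_pos: [0.425, -0.1251, 0.0318]
tcp_rot: [2.222, 2.219, 0.002]
ft_force: [-0.0, -0.4, 6.4]
finger_gap: 0.309
grasp_force: 39.5
```

```bash
python3 -m handwheel '[{"gripper":0.1,"tx":0,"ty":0,"tz":-0.02,"rx":0,"ry":0,"rz":0},{"gripper":0.1,"tx":0,"ty":0,"tz":-0.035,"rx":0,"ry":0,"rz":0},{"gripper":0.1,"tx":0,"ty":0,"tz":-0.035,"rx":0,"ry":0,"rz":0},{"gripper":0.1,"tx":-0.0377,"ty":0.0415,"tz":0,"rx":0,"ry":0,"rz":0},{"gripper":0.1,"tx":-0.0377,"ty":0.0415,"tz":0,"rx":0,"ry":0,"rz":0},{"gripper":0.1,"tx":-0.0377,"ty":0.0415,"tz":0,"rx":0,"ry":0,"rz":0},{"gripper":0.1,"tx":-0.0377,"ty":0.0415,"tz":0,"rx":0,"ry":0,"rz":0},{"gripper":0.1,"tx":0,"ty":0,"tz":0,"rx":0,"ry":0,"rz":0},{"gripper":0.1,"tx":0,"ty":0,"tz":0,"rx":0,"ry":0,"rz":0}]'; python3 - <<'E'
from h import *
p=eyes.snapshot('side'); cv2.imwrite('pics/s4.png',cv2.resize(p['color'][60:220,160:360],None,fx=3,fy=3)[:,:,::-1])
E
```

```text
t: 21.92
eef_pos: [0.5891, -0.2751, 0.1199]
tcp_rot: [-2.222, -2.218, 0.001]
ft_force: [-0.5, -0.3, -0.2]
finger_gap: 0.309
grasp_force: 39.5
```

View pics/s4.png

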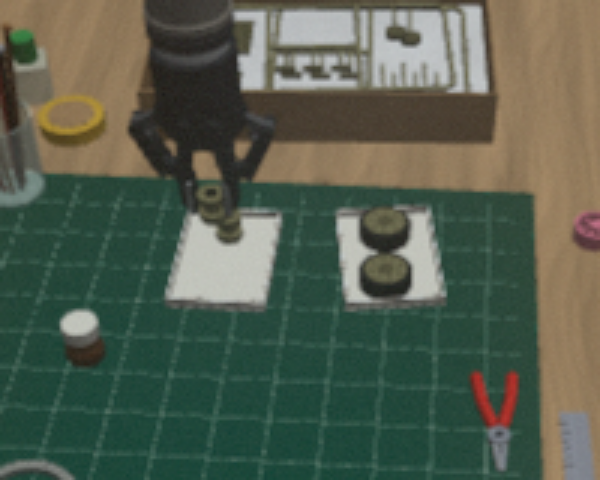

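The roller is held upright at crop (212,200).

```bash
python3 -m handwheel '[{"gripper":0.1,"tx":0,"ty":0,"tz":0.04,"rx":0,"ry":0,"rz":0},{"gripper":0.1,"tx":0,"ty":0,"tz":0.03,"rx":0,"ry":0,"rz":0},{"gripper":0.1,"tx":0,"ty":0,"tz":0.01,"rx":0,"ry":0,"rz":0},{"gripper":0.1,"tx":0,"ty":0,"tz":0.005,"rx":0,"ry":0,"rz":0},{"gripper":0.1,"tx":0,"ty":0,"tz":0,"rx":0,"ry":0,"rz":0},{"gripper":0.1,"tx":0,"ty":0,"tz":0,"rx":0,"ry":0,"rz":0},{"gripper":0.48,"tx":0,"ty":0,"tz":0,"rx":0,"ry":0,"rz":0},{"gripper":0.48,"tx":0,"ty":0,"tz":0,"rx":0,"ry":0,"rz":0},{"gripper":0.48,"tx":0,"ty":0,"tz":0,"rx":0,"ry":0,"rz":0},{"gripper":0.48,"tx":0,"ty":0,"tz":-0.015,"rx":0,"ry":0,"rz":0},{"gripper":0.48,"tx":0,"ty":0,"tz":-0.03,"rx":0,"ry":0,"rz":0},{"gripper":0.48,"tx":0,"ty":0,"tz":-0.04,"rx":0,"ry":0,"rz":0}]'
python3 -m handwheel '[{"gripper":0.48,"tx":0.05,"ty":-0.03,"tz":-0.02,"rx":0,"ry":0,"rz":0},{"gripper":0.48,"tx":0.05,"ty":-0.03,"tz":-0.02,"rx":0,"ry":0,"rz":0},{"gripper":0.48,"tx":0.05,"ty":-0.03,"tz":-0.02,"rx":0,"ry":0,"rz":0},{"gripper":0.48,"tx":0.05,"ty":-0.03,"tz":0,"rx":0,"ry":0,"rz":0},{"gripper":0.48,"tx":0,"ty":0,"tz":0,"rx":0,"ry":0,"rz":0},{"gripper":0.48,"tx":0,"ty":0,"tz":0,"rx":0,"ry":0,"rz":0}]'
python3 - <<'E'
from m import *
p=eyes.snapshot('top');q=eyes.snapshot('side');save(p,'top9');save(q,'side9')
print(meas(p,373,157,.034,11),meas(p,400,157,.034,11)); print(meas(p,214,214,.029))
E
```

```text
t: 23.48
eef_pos: [0.5894, -0.2755, 0.1218]
tcp_rot: [-2.222, -2.219, 0.001]
ft_force: [0.8, 0.5, 0.1]
finger_gap: 0.484
grasp_force: 0.0
t: 24.22
eef_pos: [0.4707, -0.076, 0.1819]
tcp_rot: [2.222, 2.219, 0.002]
ft_force: [-0.0, 0.1, -0.0]
finger_gap: 0.481
grasp_force: 0.0
(array([ 0.589 , -0.2766]), 28, array([ 0.5889, -0.2767,  0.0313]), np.float64(0.031)) (array([ 0.5896, -0.3504]), 29, array([ 0.5892, -0.3492,  0.0315]), np.float64(0.032))
(array([0.4485, 0.1532]), 39, array([0.4477, 0.1527, 0.0234]), np.float64(0.023))
```

View pics/top9.png

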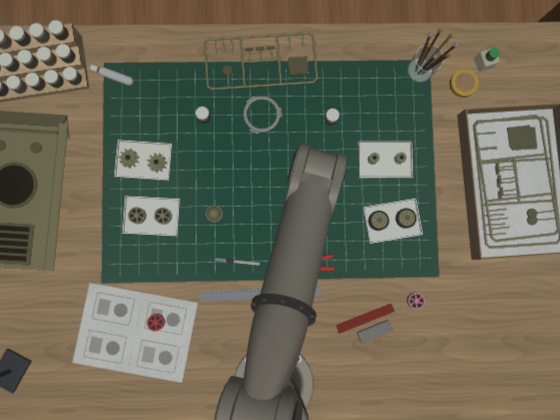

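View pics/side9.png

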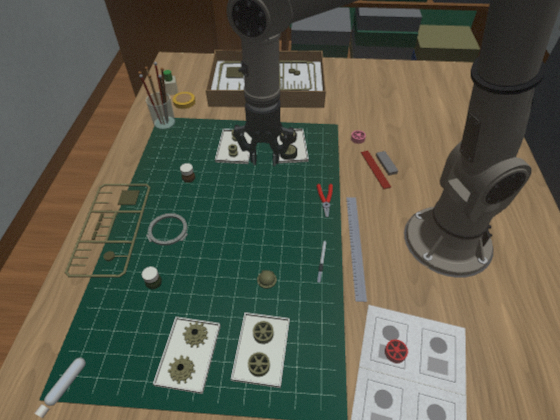

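All four parts lie flat beside their twins: sprocket (129,158), idler (163,216), roller (373,158) and road wheel (406,218). The cupola (214,214) and ring (262,114) are unmoved, and the arm is clear.

```bash
python3 -c "
from bench import order
print(order.hand_in())"
```

```text
the job is handed in; nothing more can be done
None
```

The job is handed in: the road wheel, sprocket, idler and roller each lie flat, outer face up, beside their twins, and the cupola and turret ring are where they were; the hand-in returned no verdict.

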